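Pop the module tray and catch it

TASK

Pop out the blue tray of the module station: press the orange eject key down with one finger and, as the sprung tray slides out, stop its front with the other finger between the white line and the red line on the base plate, before it runs away past the red line. Finish while holding: one finger still keeps the key down and the other still stands against the tray front, with the tray at rest. Grip and lift nothing, do not touch the module in the tray, and leave the other things on the table alone.

Things in the scene. Friction and masses are not known exactly. Their poses are not given: they have to be found in the camera images.
- station: Ejector station fixed to the table: dark steel base plate x -76..150, y -81..67 mm (in its own frame), top at z 8, with a sprung blue tray and an orange key on a grey pod (y 14..64, x -33..49, top at z 30). Origin at table height midway between key and tray path; +z up; the tray slides out along its -x, roughly toward the robot. Offsets in mm below are in this frame.
- stop_point (a point): Fixed point at x 0, y -42, z 36 of the station (z = pressed key's top): half-way across the tray's path, 39 mm before the closed tray front. A finger 20 to 30 mm thick standing here stops the tray between the lines. The plate (z 8) is bare here, and between the key and the path (y -12..18) nothing is above z 30.
- red_line (a point): Middle of the red line on the base plate, 3 mm wide, across the tray's path: x -12.5, y -75..-9.
- white_line (a point): Middle of the white line on the base plate, 3 mm wide, across the tray's path: x 29, y -75..-9; 10 mm before the closed tray front.
- key (a joint): Eject key, m: 0 up, 0.008 fully down. Spring: 3 N at the top, about 6 N fully down; it comes up when let go. At about 0.005 (about 5 N) its latch frees the tray; if let up later, the latch rubs under the tray.
- tray (a joint): Tray opening, m: 0 closed and latched, 0.010 front over the white line, 0.0515 front over the red line, 0.1 end of its travel. Once freed, a spring of 2 to 3 N drives it out, damped, at about 0.06 m/s, so it passes the red line in less than 1 s unless stopped; a finger that already stands there stops it.
- key_top (a point): Centre of the upper face of the orange key cap (two white stripes; flat, x -24..24, y 18..54): x 0, y 36, z 44 when up, z 36 fully down; moves with the key.
- front_face (a point): Centre of the outer face of the tray's blue front panel (white inlay; 60 mm wide, 50 high, 8 thick). Closed, the face is at x 39, y -72..-12, z 11..61, this point at z 36; behind it nothing on the tray is above z 52; moves with the tray.
- nest (a point): Middle of the nest in the tray, at the module's underside; moves with the tray.
- module_mid (a point): Middle of the brown converter module (26 x 30 mm, 27 mm high with its four pins) that stands loose on its pins in the tray's nest behind the front panel.
- module: The same module; origin at the foot of its pins, under its centre.
- mug: white mug, 78 x 116 x 101 mm, upright, a bystander; origin at its underside
- solder_reel: reel of solder with blue flanges, diameter 56, 37 mm high, a bystander; origin at its underside
- screwdriver: red-handled screwdriver lying on the table, 213 mm long, 35 mm high, a bystander; origin at its underside
- esd_brush: small flat black brush, lying, 142 x 24 x 9 mm, a bystander; origin at its underside
- spare_finger: orange spare gripper finger, lying, 52 x 14 x 12 mm, a bystander; origin at its underside

How it is judged:
On the way, in this order (a step that is already met when the one before it is completed fails the run):
1. the eject key is pressed far enough to free the tray (value of joint key above 0.004 m), for 0.02 s.
2. the tray has popped out and the fingers have stopped it between the lines, key still down (value of joint tray between 0.008 and 0.052 m and velocity of joint tray between -0.01 and 0.01 m/s and contact force between the fingers and tray above 0.4 N and value of joint key above 0.004 m and contact force between the fingers and key above 1 N), for 0.3 s.
At the end, for the whole second after the job is handed in: Still holding: key down at least 4 mm with a finger on it (over 1 N), tray open 8 to 52 mm, at rest (under 10 mm/s) and pressing against the fingers (over 0.4 N), module within 12 mm of its nest (all of step 2 and distance between nest and module below 0.012 m); the arm keeps its last pose, push and grip.
It fails at once if the tray ran away past the red line (opened more than 54 mm) (value of joint tray above 0.054 m).
It fails at once if the module in the tray was touched by the robot or lifted out (contact force between any of the arm, the fingers and module above 0.5 N or distance between nest and module above 0.02 m).
It fails at once if a bystander was moved more than 20 mm (distance of any of mug, solder_reel, screwdriver, esd_brush, spare_finger from where it was at the start of the episode above 0.02 m).
It also fails if it takes over 40 s, if anything falls off the work surface, if the arm or the gripper's body presses on something with over 40 N, if the wrist force passes 120 N, or if a joint passes its speed limit or range.

ROBOT

A 6-joint arm with a two-finger parallel gripper is mounted at the origin on a cart in front of the work surface, level with it; the furniture and walls round the work are solid. World frame = base frame: x ahead of the robot, y to its left, z up, the work surface at z = 0. Lengths are in m, angles in rad, forces in N, time in s.
With the tool pointing down it reaches from about 0.325 to 0.85 m from the base axis. Payload 15.5 kg.
Tool frame: the origin (TCP) lies on the centre line of the jaws, within the pads' length; the fingertips stand 11 mm ahead of it and the grasp point (between the pads) lies 8 mm behind it; z points along the fingers, y is the line along which they close (so a half turn about z gives the same grasp; the last joint's range is limited). The gripper opens to 91 mm and grips with 3 to 60 N. Pads are 32 mm wide; open, the fingers measure 118 mm over their backs; the gripper's body (76 mm by 178 mm) begins 60 mm behind the grasp point.
Start: joints at [1.129, 0.494, 1.345, -0, 1.302, -0.096], TCP at [0.212, 0.588, 0.225] pointing down, gripper open.
Joint ranges: [-2.91, 2.91], [-0.82, 2.16], [0.22, 2.67], [-1.22, 4.37], [0.12, 2.79], [-3.08, 3.08]. Speed limits (rad/s): [1.89, 1.89, 2.57, 3.01, 3.01, 3.01].

INTERFACE

Orientations are given as a unit quaternion [x, y, z, w].
In Python, from workcell import get_state, get_image, close_job gives the robot as it stands.
- The arm moves only by the tool carry_out, never from a script. Its argument "deltas" is a list of rows, each a list of 3 entries, a list of its own where there are three numbers: the shift along the world's x, y, z in cm, then the turn about the world's z in rad, then the closure, from -1 (fully open) to 1 (shut), so that 0 is half open. A call has exactly 5 rows; each row shifts and turns the commanded pose from where the row before left it; what a row does not reach is not made up. A row lasts 1/8 s, in which the tool goes at most 62.5 mm and 10.7 degrees, less where a joint would pass 70% of its speed; a pose out of reach is approached as far as the arm can. A call with a gripper value outside its range is refused whole. The fingers move at their own pace and stop on an object; "grip_force" is the grip in N (left out, the last holds). Time passes only in rows, so rows that do not move let the fingers close, or fill a call up. It gives the time, the measured TCP pose, the force, the opening and the grip force at its end, in the units of the state.
- get_state(): the state, without advancing time (a new reading comes with each control period).
- get_image(name): name is "scene" or "side" or "wrist"; returns a dict with "pixels" (420x560x3 uint8, red, green, blue), "intrinsics" (3x3 intrinsics, pixels), "k1" (the pictures are not rectified: a ray, as slopes to the right and down, at radius r is drawn at 1 + k1 r^2 times it, then the intrinsics apply), "eye" and "rotation" of the camera in the world. Camera axes: x right, y down, z forward; pixel columns grow to the right and rows downward; lengths in m; the calibration is good to about 2 mm. A picture is of the moment at which its call begins. There is no depth.
- close_job(): hands the job in; it is judged then, once.
The state is a dict: "t": time; "qpos": joint angles; "joint_velocities": joint speeds; "joint_torque": joint torques, N m; "tcp_pos": TCP position; "orientation": TCP orientation; "ft_force": force on the tool from outside, world axes, zero at the start; "moment": the same for the moment, N m; "gripper_width": finger opening in m; "gripper_force": force on a finger pad.
Only numpy, scipy, OpenCV 4.12 (cv2) and the standard library are available. Lean on these libraries where they do the work, as an engineer would, in place of code of your own. Each camera call takes 0.05 s, during which the arm holds its last target. There are 200 camera calls.

## Working session

There is one attempt and no reset: what is moved stays moved. The work goes in short steps, Python scripts to look and compute and a tool call to move; the robot and the scene stay as the last step left them, time stands still between calls to the robot, and variables do not carry over. Pictures are saved under pics/ and viewed, at most 10 in all, crops included, and the job is handed in when it is done.

Besides the shell and the picture viewer there is one more tool, called after "Emit:" in YAML: its name, and indented under it one key for each argument. carry_out: Moves the arm, as the interface text tells. Its arguments: {"type":"object","properties":{"deltas":{"type":"array","items":{"type":"array"}},"grip_force":{"type":"number"}},"required":["deltas"]}

```bash
mkdir -p pics
cat > h.py <<'E'
import numpy as np,cv2
from workcell import get_state,get_image
def snap(cam,name):
    d=get_image(cam); cv2.imwrite(f'pics/{name}.png',d['pixels'][:,:,::-1]); np.savez(f'pics/{name}.npz',**{k:np.array(v) for k,v in d.items()}); return d
def load(name): return dict(np.load(f'pics/{name}.npz'))
def ray(d,uv):
    K=d['intrinsics'];x=(np.array(uv,float)-[K[0,2],K[1,2]])/[K[0,0],K[1,1]]
    s=x.copy()
    for _ in range(20): s=x/(1+d['k1']*(s@s))
    v=d['rotation']@np.array([*s,1]); return v
def at_z(d,uv,z):
    v=ray(d,uv); return d['eye']+v*(z-d['eye'][2])/v[2]
def proj(d,p):
    c=d['rotation'].T@(np.array(p)-d['eye']); s=c[:2]/c[2]; s=s*(1+d['k1']*(s@s)); K=d['intrinsics']
    return s*[K[0,0],K[1,1]]+[K[0,2],K[1,2]]
E
python3 - <<'E'
from h import *
for c in ['scene','side','wrist']:
    d=snap(c,c+'0'); print(c,d['eye'],d['rotation'].round(3).tolist(),d['k1'],d['intrinsics'][0])
s=get_state();print(s)
E
```

```text
scene [1.36949736 0.47974032 1.0695164 ] [0.487, 0.792, -0.314, -0.194] -0.0665516343217415 [439.27485468   0.         273.87375105]
side [ 1.13884286 -0.30975393  0.873988  ] [0.802, 0.479, -0.181, -0.307] -0.03790060729146762 [394.12387831   0.         278.43320335]
wrist [0.14305568 0.61255636 0.38414116] [0.811, 0.569, 0.075, 0.109] -0.042731449460894896 [339.30823383   0.         276.84516903]
{'t': 0.15, 'qpos': array([ 1.12851522e+00,  4.94017752e-01,  1.34595385e+00,  6.64330244e-06,
        1.30249556e+00, -9.55156958e-02]), 'joint_velocities': array([-0.00129179, -0.00025255, -0.00150747,  0.00074201,  0.00128199,
       -0.00035315]), 'joint_torque': array([ 2.33889870e-03, -8.79207230e+01, -3.82053816e+01,  7.06111640e-02,
        5.00575500e-02, -1.11007639e-04]), 'tcp_pos': array([0.21230237, 0.58755853, 0.22450119]), 'orientation': array([ 1.72516170e-01,  9.85006589e-01, -4.20689318e-04, -1.19252214e-04]), 'ft_force': array([ 0.52280697, -0.04198758,  0.03852178]), 'moment': array([ 0.01590659,  0.01479378, -0.03653834]), 'gripper_force': 0.0, 'gripper_width': 0.09126898963923695}
```

View pics/scene0.png

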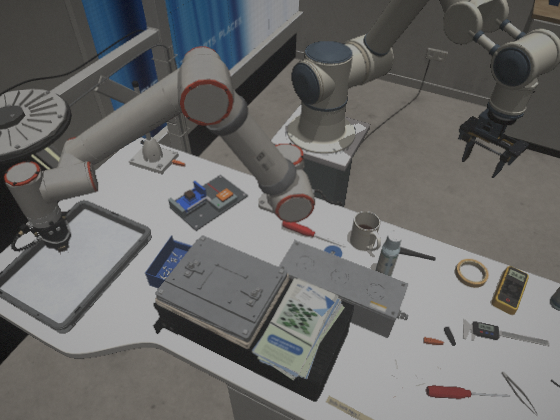

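View pics/side0.png

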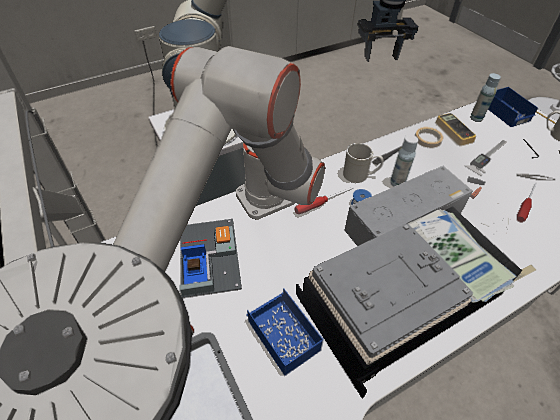

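The station shows in the scene view near (208,200) and in the side view near (210,255), both small, so I'm enlarging both.

Run:
```python
from h import *
a=cv2.imread('pics/scene0.png')[165:235,160:255]; b=cv2.imread('pics/side0.png')[210:302,170:252]
a=cv2.resize(a,None,fx=4.2,fy=4.2,interpolation=cv2.INTER_CUBIC); b=cv2.resize(b,None,fx=4.7,fy=4.7,interpolation=cv2.INTER_CUBIC)
H=max(a.shape[0],b.shape[0]); c=np.zeros((H,a.shape[1]+b.shape[1],3),np.uint8); c[:a.shape[0],:a.shape[1]]=a; c[:b.shape[0],a.shape[1]:]=b
cv2.imwrite('pics/crop0.png',c); print(c.shape,a.shape)
for n in ['scene0','side0']:
    d=load(n); print(n,proj(d,[0,0,0]),proj(d,[.2123,.5876,.2245]))
print(at_z(load('scene0'),(208,201),.008),at_z(load('side0'),(211,256),.008))
```

```text
(432, 784, 3) (294, 399, 3)Traceback (most recent call last):
  File "<stdin>", line 7, in <module>
  File "h.py", line 14, in proj
    c=d['rotation'].T@(np.array(p)-d['eye']); s=c[:2]/c[2]; s=s*(1+d['k1']*(s@s)); K=d['intrinsics']
      ~~~~~~~~~~~~~~~^^~~~~~~~~~~~~~~~~~~~~~
ValueError: matmul: Input operand 1 has a mismatch in its core dimension 0, with gufunc signature (n?,k),(k,m?)->(n?,m?) (size 3 is different from 4)
```

View pics/crop0.png

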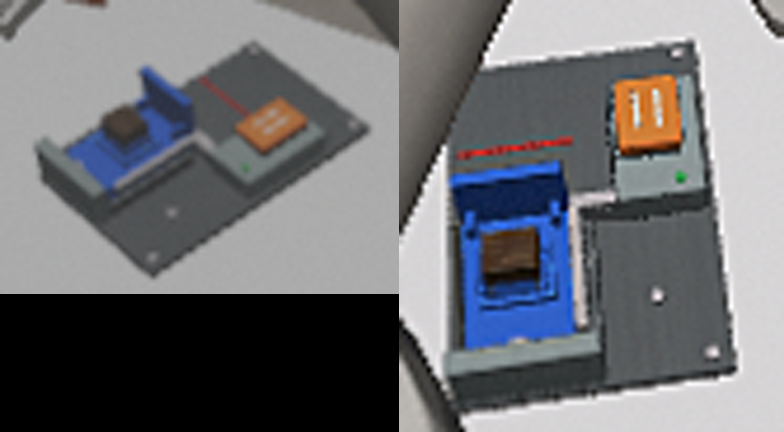

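```bash
python3 - <<'E'
s=open('h.py').read()
s=s.replace("import numpy as np,cv2","import numpy as np,cv2\nfrom scipy.spatial.transform import Rotation as Ro\nfrom scipy.optimize import least_squares")
s=s.replace("v=d['rotation']@","v=Ro.from_quat(d['rotation']).as_matrix()@").replace("c=d['rotation'].T@","c=Ro.from_quat(d['rotation']).as_matrix().T@")
s+='''
def W(p,q):
    c,s=np.cos(p[2]),np.sin(p[2]); q=np.array(q)/1000
    return np.array([p[0]+c*q[0]-s*q[1],p[1]+s*q[0]+c*q[1],q[2]])
def fit(obs,p0):
    f=lambda p:np.concatenate([proj(d,W(p,q))-uv for d,q,uv in obs])
    return least_squares(f,p0,loss='soft_l1')
'''
open('h.py','w').write(s)
E
cat > f0.py <<'E'
from h import *
a,b=load('scene0'),load('side0')
for d in (a,b): print(proj(d,[0,0,0]),proj(d,[.2123,.5876,.2245]))
A=lambda u,v:(np.array([u,v])+.5)/4.2-.5+[160,165]
B=lambda u,v:(np.array([u-399,v])+.5)/4.7-.5+[170,210]
obs=[(a,(-76,-81,8),A(253,42)),(a,(-76,67,8),A(369,128)),(a,(150,67,8),A(153,273)),(a,(-12.5,-9,8),A(243,113)),(a,(0,36,44),A(271,121)),
(b,(-76,67,8),B(693,40)),(b,(150,67,8),B(735,370)),(b,(150,-81,8),B(465,405)),(b,(-12.5,-75,8),B(458,156)),(b,(-12.5,-9,8),B(572,141)),(b,(0,36,44),B(653,102))]
p0=[*at_z(a,A(235,130),.008)[:2],0]
print(p0)
best=min((fit(obs,[*p0[:2],y]) for y in (-2,-1,0,1,2)),key=lambda r:r.cost)
p=best.x;print(p,best.cost);print(best.fun.reshape(-1,2).round(1))
for n in (a,b):
  print([fit([o for o in obs if o[0] is n],p).x.round(4)])
for n,q in dict(key=(0,36,44),stop=(0,-42,36),front=(39,-42,36),plateA=(-76,-81,8)).items(): print(n,W(p,q).round(4))
E
python3 f0.py
```

```text
[320.65135597 131.46325621] [480.66489408 163.65737648]
[202.7759889  125.49164057] [381.42998919  55.1448918 ]
[np.float64(0.509312099331192), np.float64(-0.17737373871237677), 0]
[ 0.50396248 -0.17021182 -0.31508907] 6.752289330872806
[[-0.  -1.1]
 [ 0.3 -1.2]
 [-0.3 -0.4]
 [ 1.8  0.6]
 [ 0.  -0.4]
 [ 0.4 -0.1]
 [ 1.  -0.7]
 [-2.   1.3]
 [ 0.4  0.3]
 [ 0.7  0. ]
 [-0.9  1.6]]
[array([ 0.5064, -0.1696, -0.3123])]
[array([ 0.5027, -0.1701, -0.3158])]
key [ 0.5151 -0.136   0.044 ]
stop [ 0.4909 -0.2101  0.036 ]
front [ 0.528  -0.2222  0.036 ]
plateA [ 0.4066 -0.2237  0.008 ]
```

The fit is consistent: yaw is -0.315 rad and the two views agree within 4 mm. Another arm stands near the station, so I'm locating it before choosing a path.

```bash
cat >> h.py <<'E'
def tri(a,ua,b,ub):
    A=[];y=[]
    for d,u in((a,ua),(b,ub)):
        v=ray(d,u);v=v/np.linalg.norm(v);P=np.eye(3)-np.outer(v,v);A.append(P);y.append(P@d['eye'])
    x=np.linalg.lstsq(np.vstack(A),np.hstack(y),rcond=None)[0]
    return x,np.linalg.norm(np.vstack(A)@x-np.hstack(y))
E
python3 - <<'E'
from h import *
a,b=load('scene0'),load('side0')
for n,ua,ub in [('base',(272,205),(255,212)),('elbow',(207,100),(285,100)),('lower ring',(294,208),(318,182)),('bigdisc',(25,175),(40,360)),('mug',(367,215),(358,148))]:
    x,e=tri(a,ua,b,ub); print(n,x.round(3),round(e,3))
print('table base scene',at_z(a,(270,203),0),'side',at_z(b,(255,214),0))
print('driver',at_z(a,(315,235),0.01),at_z(b,(325,200),.01))
w=load('wrist0'); print(proj(w,[.5,-.17,0]))
E
```

```text
base [ 0.428 -0.003 -0.033] 0.002
elbow [ 0.671 -0.043  0.517] 0.002
lower ring [0.548 0.133 0.133] 0.003
bigdisc [ 0.864 -0.501  0.319] 0.069
mug [0.459 0.33  0.108] 0.003
table base scene [0.44962327 0.00143662 0.        ] side [ 4.63032634e-01 -1.75632898e-02 -1.11022302e-16]
driver [0.51880383 0.19599798 0.01      ] [0.52015503 0.18505364 0.01      ]
[-79.61169111 483.85380017]
```

View pics/wrist0.png

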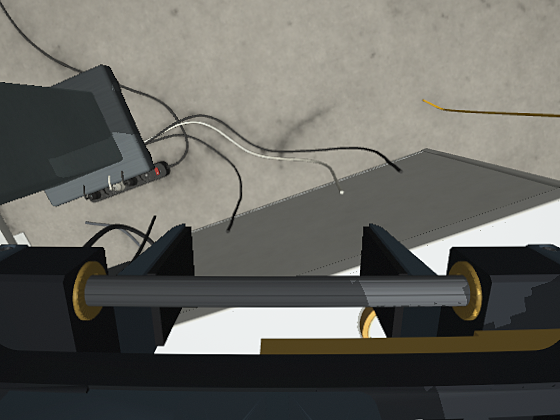

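The wrist view shows only the fingers, the floor and the table edge. I'll fit the neighbour arm's link lines to get clearances.

Run:
```python
from h import *
a,b=load('scene0'),load('side0')
def line(sa,sb,zs):
    n=[]
    for d,(u,v) in((a,sa),(b,sb)):
        m=np.cross(ray(d,u),ray(d,v)); n.append((m/np.linalg.norm(m),d['eye']))
    D=np.cross(n[0][0],n[1][0]); D/=np.linalg.norm(D)
    P=np.linalg.lstsq(np.array([n[0][0],n[1][0]]),np.array([n[0][0]@n[0][1],n[1][0]@n[1][1]]),rcond=None)[0]
    for d,s in((a,sa),(b,sb)):
        for u in s:
            v=ray(d,u);v/=np.linalg.norm(v)
            M=np.array([[1,-D@v],[D@v,-1]]);t=np.linalg.solve(M,[(d['eye']-P)@D,(d['eye']-P)@v]);print('  ',(P+t[0]*D).round(3))
print('forearm');line(((185,90),(75,175)),((195,90),(140,258)),0)
print('upper');line(((237,118),(282,185)),((270,130),(290,180)),0)
```

```text
forearm
   [ 0.566 -0.189  0.447]
   [ 0.806 -0.439  0.237]
   [ 0.525 -0.146  0.483]
   [ 0.708 -0.337  0.323]
upper
   [ 0.57  -0.03   0.411]
   [0.497 0.067 0.153]
   [ 0.558 -0.013  0.367]
   [0.485 0.083 0.111]
```

Run:
```python
from h import *
a,b=load('scene0'),load('side0')
for h in (0,.08,.15,.2,.25,.3,.35,.4,.45): print(h,proj(a,[.212,.588,.2245+h]).round(),proj(b,[.212,.588,.2245+h]).round())
i=cv2.imread('pics/scene0.png')
c=i[0:190,400:560]; c=cv2.resize(c,None,fx=3,fy=3,interpolation=cv2.INTER_CUBIC)
e=i[50:215,130:330]; e=cv2.resize(e,None,fx=1.5,fy=1.5)
o=np.zeros((570,790,3),np.uint8);o[:,:480]=c;o[:248,480:780]=e;cv2.imwrite('pics/arm.png',o)
```

```text
0 [481. 164.] [381.  55.]
0.08 [490. 142.] [386.  32.]
0.15 [499. 122.] [391.  10.]
0.2 [506. 107.] [394.  -7.]
0.25 [512.  91.] [398. -25.]
0.3 [520.  73.] [402. -44.]
0.35 [528.  55.] [406. -64.]
0.4 [536.  35.] [410. -85.]
0.45 [544.  15.] [ 414. -108.]
```

View pics/arm.png

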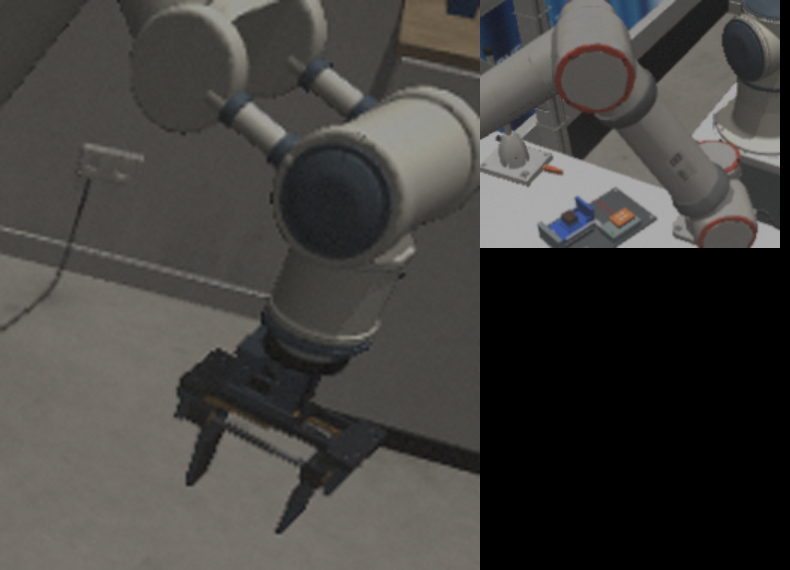

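The enlarged pictures show two things:
- **Neighbour arm:** its elbow and forearm hang over the station, with the underside at about z 0.43. Its base is near (0.41, 0.01).
- **Our wrist:** the joint sits about 0.33 m above the TCP.

I'll therefore go round at mid height near the robot, descend at about (0.36, -0.26), and slide in low.

Run:
```python
from h import *
a=load('scene0')
for n,u,z in [('fixture base corners',(130,155),0),('',(155,172),0),('',(178,160),0),('fixture top',(152,138),.06),('orange bit',(178,163),.006),('shoulder back cap',(290,153),.13)]: print(n,at_z(a,u,z).round(3))
```

```text
fixture base corners [ 0.464 -0.592  0.   ]
 [ 0.499 -0.446  0.   ]
 [ 0.406 -0.409  0.   ]
fixture top [ 0.399 -0.522  0.06 ]
orange bit [ 0.425 -0.394  0.006]
shoulder back cap [0.324 0.013 0.13 ]
```

Emit:
carry_out:
  deltas:
    - [[0.2,-3.8,3.2],0.0,-0.43]
    - [[0.2,-3.8,3.2],0.0,-0.43]
    - [[0.2,-4,3.2],0.0,-0.43]
    - [[0.2,-4,3.2],0.0,-0.43]
    - [[0.2,-4,3.0],0.032,-0.43]

```text
t: 0.78
tcp_pos: [0.2222, 0.3904, 0.3839]
orientation: [0.156, 0.988, 0.0, 0.0]
ft_force: [0.9, 0.5, -0.5]
gripper_width: 0.0647
gripper_force: 0.0
```

Emit:
carry_out:
  deltas:
    - [[1.4,-3.5,0],0.0,-0.43]
    - [[1.4,-3.5,0],0.0,-0.43]
    - [[1.4,-3.5,0],0.0,-0.43]
    - [[1.4,-3.5,0],0.0,-0.43]
    - [[1.4,-3.5,0],0.0,-0.43]

```text
t: 1.4
tcp_pos: [0.2925, 0.2156, 0.3829]
orientation: [0.157, 0.988, 0.0, 0.0]
ft_force: [0.9, 0.4, -0.1]
gripper_width: 0.0653
gripper_force: 0.0
```

Emit:
carry_out:
  deltas:
    - [[1.4,-3.5,0],0.0,-0.43]
    - [[1.4,-3.5,0],0.0,-0.43]
    - [[1.4,-3.5,0],0.0,-0.43]
    - [[1.4,-3.5,0],0.0,-0.43]
    - [[0.4,-4,0],0.0,-0.43]

```text
t: 2.02
tcp_pos: [0.3528, 0.0356, 0.3828]
orientation: [0.157, 0.988, 0.0, -0.0]
ft_force: [0.8, 0.2, 0.6]
gripper_width: 0.0651
gripper_force: 0.0
```

Run:
```python
from h import *
snap('scene','s1');snap('side','d1')
a=cv2.imread('pics/s1.png')[:260,130:430];b=cv2.imread('pics/d1.png')[:310,80:380]
o=np.zeros((600,780,3),np.uint8);o[:338,:390]=cv2.resize(a,(390,338));o[:403,390:]=cv2.resize(b,(390,403));cv2.imwrite('pics/v1.png',o[:410])
print(get_state()['qpos'])
```

```text
[-7.18014052e-02 -5.32090156e-02  1.65070684e+00 -8.38431335e-04
  1.54435385e+00 -1.32432877e+00]
```

View pics/v1.png

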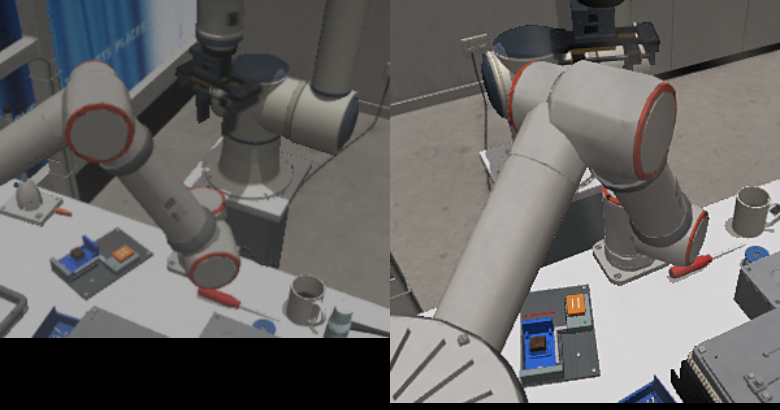

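The tool hangs in the scene view at about (210,95) of the picture, well clear of the neighbour. Its forearm does lie above the station. I'll continue round to (0.36, -0.26).

Emit:
carry_out:
  deltas:
    - [[0.1,-4.2,0],0.0,-0.43]
    - [[0.1,-4.2,0],0.0,-0.43]
    - [[0.1,-4.2,0],0.0,-0.43]
    - [[0.1,-4.2,0],0.0,-0.43]
    - [[0.1,-4.2,0],0.0,-0.43]

```text
t: 2.75
tcp_pos: [0.3573, -0.1741, 0.3829]
orientation: [0.157, 0.988, 0.0, 0.0]
ft_force: [1.1, 0.3, -0.3]
gripper_width: 0.065
gripper_force: 0.0
```

Emit:
carry_out:
  deltas:
    - [[0,-4.2,0],0.0,-0.43]
    - [[0,-4.2,0],0.0,-0.43]
    - [[0,0,-4.5],0.0,-0.43]
    - [[0,0,-5],0.0,-0.43]
    - [[0,0,-5],0.0,-0.43]

```text
t: 3.38
tcp_pos: [0.3576, -0.2567, 0.2366]
orientation: [0.157, 0.988, -0.0, 0.0]
ft_force: [0.5, -0.7, -0.9]
gripper_width: 0.0654
gripper_force: 0.0
```

Emit:
carry_out:
  deltas:
    - [[0,0,-5],0.0,-0.43]
    - [[0,0,-5],0.0,-0.43]
    - [[0,0,-4.5],0.0,-0.43]
    - [[0,0,-2.5],0.0,-0.43]
    - [[0,0,0],0.0,-0.43]

```text
t: 4.0
tcp_pos: [0.3569, -0.2561, 0.0667]
orientation: [0.157, 0.988, 0.001, -0.001]
ft_force: [1.0, 0.4, 0.6]
gripper_width: 0.0653
gripper_force: 0.0
```

Run:
```python
from h import *
snap('wrist','w2');snap('scene','s2')
a=cv2.imread('pics/s2.png')[60:230,130:330];w=cv2.imread('pics/w2.png')
o=np.zeros((420,800,3),np.uint8);o[:,:560]=w;o[:204,560:]=cv2.resize(a,(240,204));cv2.imwrite('pics/v2.png',o)
p=[0.50396248,-0.17021182,-0.31508907];d=load('w2');s=load('s2')
for q in [(-76,-81,8),(-76,67,8),(-12.5,-75,8),(-12.5,-9,8),(-24,18,44),(-24,54,44),(39,-72,61),(39,-12,61)]: print(q,proj(d,W(p,q)).round())
print(d['eye'],get_state()['tcp_pos'])
```

```text
(-76, -81, 8) [343. 275.]
(-76, 67, 8) [544. 274.]
(-12.5, -75, 8) [346. 351.]
(-12.5, -9, 8) [431. 350.]
(-24, 18, 44) [496. 370.]
(-24, 54, 44) [548. 368.]
(39, -72, 61) [361. 468.]
(39, -12, 61) [449. 466.]
[ 0.28722958 -0.23383086  0.22669684] [ 0.35779934 -0.25711092  0.06851238]
```

View pics/v2.png

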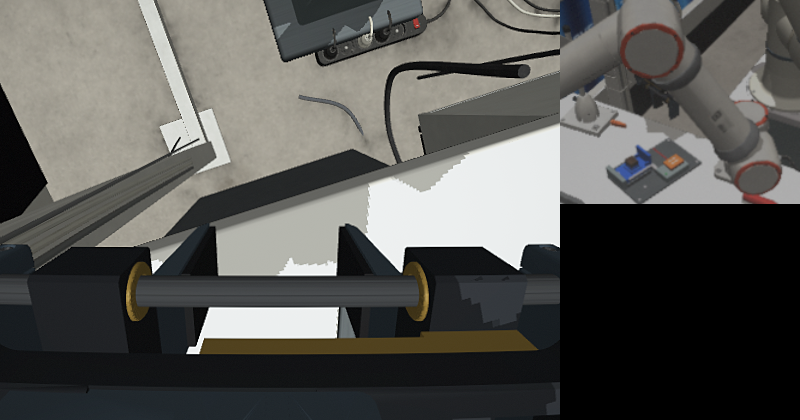

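The wrist camera looks back toward the robot (fingers at (200,290) and (350,290), table edge behind) and does not see the station. The scene inset shows the gripper clear behind the neighbour's elbow. I'll slide in under it in slow steps.

Emit:
carry_out:
  deltas:
    - [[1.5,1.0,-0.1],0.0,-0.43]
    - [[1.5,1.0,-0.1],0.0,-0.43]
    - [[1.5,1.0,-0.1],0.0,-0.43]
    - [[1.5,1.0,-0.1],0.0,-0.43]
    - [[1.0,0.7,-0.1],0.0,-0.43]

```text
t: 4.72
tcp_pos: [0.4286, -0.2099, 0.0637]
orientation: [0.157, 0.988, -0.0, 0.001]
ft_force: [1.7, 0.5, -0.4]
gripper_width: 0.0651
gripper_force: 0.0
```

Run:
```python
from h import *
d=snap('side','d3');snap('scene','s3');s=get_state();print(s['tcp_pos'],s['joint_torque'].round(1),s['ft_force'].round(1))
a=cv2.imread('pics/s3.png')[100:230,150:290];b=cv2.imread('pics/d3.png')[60:320,130:330]
o=np.zeros((520,800,3),np.uint8);o[:371,:400]=cv2.resize(a,(400,371));o[:,400:]=cv2.resize(b,(400,520));cv2.imwrite('pics/v3.png',o)
```

```text
[ 0.42845817 -0.20975314  0.06322223] [  1.6 -72.4 -19.5   0.1   0.2   0.6] [-1.3 -0.3  0.5]
```

View pics/v3.png

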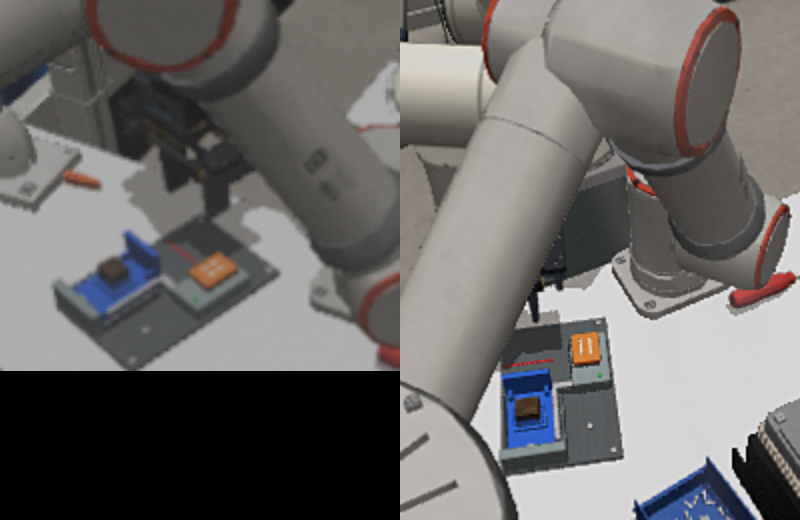

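Fingers come in above the plate's near edge (scene crop (172,215) and (213,215)). The key and closed tray are untouched. Continuing slowly.

Emit:
carry_out:
  deltas:
    - [[0.8,0.5,0],0.0,-0.43]
    - [[0.8,0.5,0],0.0,-0.43]
    - [[0.7,0.5,0],0.0,-0.43]
    - [[0.6,0.4,0],0.0,-0.43]
    - [[0.4,0.3,0],0.0,-0.43]

```text
t: 5.45
tcp_pos: [0.4608, -0.1879, 0.0629]
orientation: [0.157, 0.988, 0.0, -0.0]
ft_force: [0.2, -0.2, -0.1]
gripper_width: 0.0652
gripper_force: 0.0
```

Run:
```python
from h import *
d=snap('side','d4');s=get_state();print(s['tcp_pos'],s['joint_torque'].round(1),s['ft_force'].round(1))
```

```text
[ 0.46111986 -0.1877877   0.06293076] [ -2.3 -75.7 -19.1  -0.3   0.2  -0.2] [0.2 0.7 0.7]
```

Emit:
carry_out:
  deltas:
    - [[0.4,0.3,0],0.0,-0.43]
    - [[0.4,0.3,0],0.0,-0.43]
    - [[0.4,0.3,0],0.0,-0.43]
    - [[0.3,0.2,0],0.0,-0.43]
    - [[0.2,0.1,0],0.0,-0.43]

```text
t: 6.12
tcp_pos: [0.4776, -0.1761, 0.0629]
orientation: [0.157, 0.988, -0.0, -0.0]
ft_force: [-0.3, 0.4, -0.3]
gripper_width: 0.0655
gripper_force: 0.0
```

Run:
```python
from h import *
s=get_state();print(s['tcp_pos'],s['joint_torque'].round(1),s['ft_force'].round(1))
```

```text
[ 0.47759572 -0.17607583  0.0629126 ] [ -0.1 -77.1 -20.9  -0.    0.   -0. ] [-0.3  0.4 -0.3]
```

Emit:
carry_out:
  deltas:
    - [[0.3,0.2,0],0.0,-0.43]
    - [[0.3,0.2,0],0.0,-0.43]
    - [[0.3,0.2,0],0.0,-0.43]
    - [[0.3,0.1,0],0.0,-0.43]
    - [[0,0,0],0.0,-0.43]

```text
t: 6.75
tcp_pos: [0.4897, -0.1691, 0.0629]
orientation: [0.157, 0.988, -0.0, 0.0]
ft_force: [-0.1, -0.3, -0.8]
gripper_width: 0.065
gripper_force: 0.0
```

Run:
```python
from h import *
d=snap('side','d5');a0=snap('scene','s5');s=get_state();print(s['tcp_pos'],s['joint_torque'].round(1),s['ft_force'].round(1))
p=[0.50396248,-0.17021182,-0.31508907]
c,sn=np.cos(p[2]),np.sin(p[2]);r=s['tcp_pos'][:2]-p[:2];print('station xy',[c*r[0]+sn*r[1],-sn*r[0]+c*r[1]])
j=np.array([-sn,c,0])
for k in (-1,1):
    t=s['tcp_pos']-[0,0,.011]+k*.039*j; print('tip',t,(proj(d,t)-[150,180])*4,(proj(a0,t)-[180,140])*4)
a=cv2.imread('pics/s5.png')[140:230,170:270];b=cv2.imread('pics/d5.png')[180:310,150:250]
o=np.zeros((520,800,3),np.uint8);o[:360,:400]=cv2.resize(a,(400,360),interpolation=2);o[:,400:]=cv2.resize(b,(400,520),interpolation=2);cv2.imwrite('pics/v5.png',o)
```

```text
[ 0.48937137 -0.169199    0.06289046] [  0.2 -78.2 -21.6  -0.    0.1   0. ] [ 0.3 -0.5 -0.2]
station xy [np.float64(-0.014186647691533457), np.float64(-0.003558849960399478)]
tip [ 0.47728522 -0.20627899  0.05189046] [168.25799455 203.97901285] [128.66089922 151.48716209]
tip [ 0.50145751 -0.13211902  0.05189046] [286.9774999  187.49807466] [188.49919996 196.35065037]
```

View pics/v5.png

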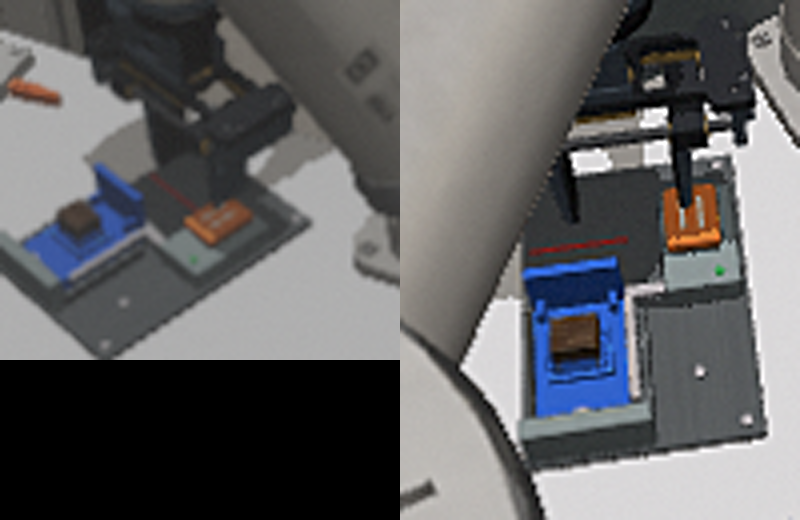

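The fingers are where the model says: key finger over the orange key at about (685,195), stop finger short of the red line at about (570,210), and the tray is still closed. I'll go 6 mm further in and down to key contact.

Emit:
carry_out:
  deltas:
    - [[0.3,-0.1,0],0.0,-0.43]
    - [[0.3,-0.1,0],0.0,-0.43]
    - [[0,0,-0.3],0.0,-0.43]
    - [[0,0,-0.3],0.0,-0.43]
    - [[0,0,-0.1],0.0,-0.43]

```text
t: 7.48
tcp_pos: [0.4952, -0.1711, 0.0556]
orientation: [0.157, 0.988, 0.0, -0.0]
ft_force: [0.5, -0.0, 0.2]
gripper_width: 0.0653
gripper_force: 0.0
```

Emit:
carry_out:
  deltas:
    - [[0,0,-0.2],0.0,-0.43]
    - [[0,0,-0.2],0.0,-0.43]
    - [[0,0,-0.2],0.0,-0.43]
    - [[0,0,-0.1],0.0,-0.43]
    - [[0,0,0],0.0,-0.43]

```text
t: 8.1
tcp_pos: [0.4953, -0.1712, 0.0489]
orientation: [0.157, 0.988, 0.0, -0.0]
ft_force: [-2.0, 0.7, 5.0]
gripper_width: 0.0651
gripper_force: 2.5
```

Emit:
carry_out:
  deltas:
    - [[0,0,-0.1],0.0,-0.43]
    - [[0,0,0],0.0,-0.43]
    - [[0,0,0],0.0,-0.43]
    - [[0,0,0],0.0,-0.43]
    - [[0,0,0],0.0,-0.43]

```text
t: 8.72
tcp_pos: [0.4953, -0.1712, 0.0479]
orientation: [0.157, 0.988, 0.0, -0.0]
ft_force: [-2.6, 1.6, 3.9]
gripper_width: 0.0654
gripper_force: 4.0
```

Run:
```python
from h import *
d=snap('side','d6');snap('scene','s6');s=get_state();print(s['tcp_pos'],s['ft_force'].round(1))
a=cv2.imread('pics/s6.png')[140:230,170:270];b=cv2.imread('pics/d6.png')[180:310,150:250]
o=np.zeros((520,800,3),np.uint8);o[:360,:400]=cv2.resize(a,(400,360),interpolation=2);o[:,400:]=cv2.resize(b,(400,520),interpolation=2);cv2.imwrite('pics/v6.png',o)
```

```text
[ 0.49528552 -0.1711603   0.04789478] [-3.8  0.5  4.7]
```

View pics/v6.png

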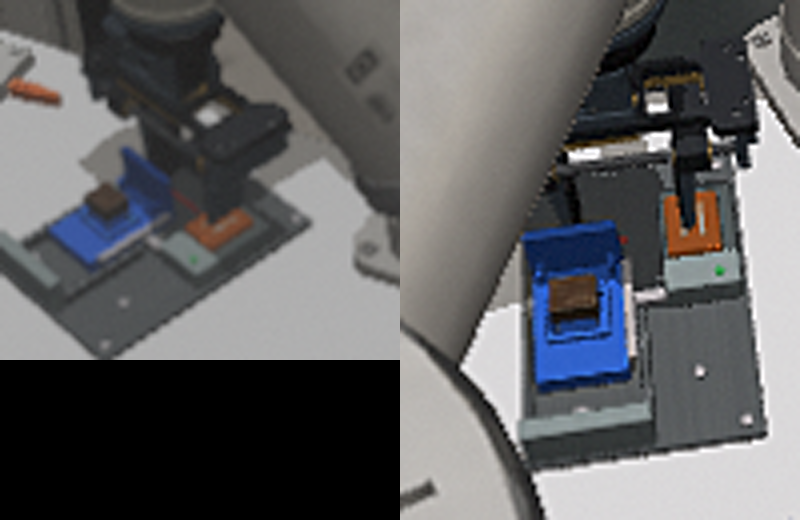

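The tray is out by about 30 mm and rests against the stop finger (side view front edge at (570,230), short of the red line). The key is down under the other finger and the module is still in its nest.

```bash
python3 -c "
from workcell import close_job
print(close_job())"
```

```text
the job is handed in; nothing more can be done
None
```

I handed the job in with one finger holding the eject key down (about 4–5 N) and the other holding the tray front about 30 mm out, between the lines. The tray looked at rest, the module was in its nest and no bystander had been touched; the hand-in gave no verdict.

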